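Lever up the heavy flap of the offcut box

TASK

With the fingertips, push the red safety stop by its upright plate all the way across, so that its block comes out from under the lever; then press the rubber pad on the lever's long end all the way down, so that its short end raises the heavy yellow flap of the offcut box, and finish while holding it pressed down like that. Only push and press: do not lift the lever out of its notches, do not touch the flap, and leave the things standing around where they are.

Things in the scene. Friction and masses are not known exactly. Their poses are not given: they have to be found in the camera images.
- stand: The fixed lever stand on the bench: dark steel base plate 10 mm thick, blue fulcrum cheeks, green steel offcut box. Origin on the bench directly under the lever's pivot. Own z is up; the lever's long arm runs along own -y, the box lies at own +y, and the red stop's push plate is at own -x. It stands anywhere on the bench with a turned heading.
- lever_pad (a point): Centre of the top face of the black rubber pad (46 mm across the lever, 44 mm along it) on the long end of the loose steel lever. With the lever at rest this is about 164 mm above the bench, 226 mm from the pivot horizontally, and the pad slopes 13 degrees up towards its free end. A rubber bumper on the base stops the lever at its lowest, with this point about 55 mm above the bench. Pressing all the way down takes roughly 4 to 8 N once the stop is out.
- lever_pivot (a point): Centre of the lever's brass cross pin (16 mm diameter), which lies loose in the open-topped notches of the blue cheeks, 100 mm above the bench. The lever is a steel bar 30 mm wide, 12 mm thick, with 235 mm from pivot to pad centre and 100 mm from pivot to its toe, which lies under the lip of the flap.
- stop_face (a point): Centre of the outer face of the red safety stop's upright push plate (36 mm wide along the lever, 8 mm thick, from 20 to 100 mm above the bench; this point is 70 mm above the bench). The plate is at first 150 to 164 mm to the side of the lever's centre line and 150 mm from the pivot along the long arm. It is joined by a low rod to a red block, 36 mm wide and 117 mm tall, that stands under the long arm and keeps the lever from going down.
- stop (a joint): Travel of the red safety stop, m: 0 to 0.012 at the start (block under the lever), 0.07 at its end stop (block fully out on the other side). It moves along the stand's own +x when its plate is pushed towards the lever; friction about 2 N, stays where left.
- flap (a joint): Opening of the heavy yellow steel flap (230 x 162 x 14 mm, about 3.6 kg) on the box, rad: 0 shut, about 0.33 with the lever fully down. Hinged on the side away from the lever; falls shut by itself.
- flap_lip (a point): Middle of the upper front edge of the yellow flap, above the lever's toe; 101 mm above the bench when shut.
- jar: Bystander, to be left alone: glass jar with yellow cap, 64 mm across, 100 mm tall. Origin at its underside's centre.
- can: Bystander, to be left alone: blue can, 60 mm across, 120 mm tall. Origin at its underside's centre.
- mug: Bystander, to be left alone: blue mug, 80 mm across, 90 mm tall. Origin at its underside's centre.
- screwdriver: Bystander, to be left alone: screwdriver with orange handle, lying flat on the bench.
- hammer: Bystander, to be left alone: hammer, lying flat on the bench.
- bin: Bystander, to be left alone: open yellow plastic bin 160 x 110 x 60 mm. Origin at its underside's centre.
- tape_reel: Bystander, to be left alone: grey reel lying flat, 90 mm across, 30 mm tall. Origin at its underside's centre.

How it is judged:
On the way, in this order (a step that is already met when the one before it is completed fails the run):
1. the red stop is pushed out while the flap is still down (value of joint stop above 0.06 m and value of joint flap below 0.08 rad), for 0.1 s.
2. the lever, pressed at its long end, has raised the flap (value of joint flap above 0.24 rad and value of joint stop above 0.06 m and contact force between the fingers and lever above 1 N), for 0.3 s.
At the end, for the whole second after the job is handed in: The stop is out (travel above 60 of 70 mm), the fingers press on the lever with more than 1 N, its pad is below 85 mm, the flap stands still at more than 0.24 rad (full stroke about 0.33), the lever's pin is in its notches (below 106 mm) and the robot does not touch the flap (all of step 2 and height (world z) of lever_pivot below 0.106 m and height (world z) of lever_pad below 0.085 m and velocity of joint flap between -0.1 and 0.1 rad/s and contact force between each of the arm, the fingers and flap below 0.5 N); the arm keeps its last pose, push and grip.
It fails at once if the lever is lifted out of its notches (height (world z) of lever_pivot above 0.115 m).
It fails at once if the robot touches the flap (contact force between any of the fingers, the arm and flap above 1 N).
It fails at once if a bystander is moved more than 30 mm (distance of any of jar, can, mug, screwdriver, hammer, bin, tape_reel from where it was at the start of the episode above 0.03 m).
It also fails if it takes over 48 s, if anything falls off the work surface, if the arm or the gripper's body presses on something with over 40 N, if the wrist force passes 120 N, or if a joint passes its speed limit or range.

ROBOT

A 6-joint arm with a two-finger parallel gripper is mounted at the origin on the work surface. World frame = base frame: x ahead of the robot, y to its left, z up, the work surface at z = 0. Lengths are in m, angles in rad, forces in N, time in s.
With the tool pointing down it reaches from about 0.35 to 0.85 m from the base axis. Payload 8.1 kg.
Tool frame: the origin (TCP) lies at the very end of the fingers, on their centre line; the grasp point (between the pads) lies 19 mm behind it; z points along the fingers, y is the direction in which the jaws open and shut (so a half turn about z gives the same grasp; the last joint's range is limited). The gripper opens to 93 mm and grips with 3 to 60 N. Pads are 15 mm wide; open, the fingers measure 128 mm over their backs; the gripper's body (75 mm by 188 mm) begins 65 mm behind the grasp point.
Start: joints at [-1.254, 0.13, 1.488, -0, 1.523, -0.085], TCP at [0.235, -0.552, 0.219] pointing down, gripper open.
Joint ranges: [-2.96, 2.96], [-0.89, 2.26], [0.02, 2.5], [-1.34, 4.48], [0, 2.73], [-2.66, 2.66]. Speed limits (rad/s): [2.39, 2.39, 2.79, 3.14, 3.14, 3.14].

INTERFACE

Orientations are given as a rotation vector (axis times angle).
In Python, from plant import read_state, read_camera, close_job gives the robot as it stands.
- The arm moves only by the tool jog_arm, never from a script. Its argument "motion" is one flat list of numbers, 7 for each row, row after row: the opening, from 0 (shut) to 1 (fully open), then the shift along the tool's x, y, z scaled (see below), then the turn, a rotation vector about the tool's x, y, z scaled (see below). A call has 1 to 8 rows; each row is the pose to reach, as a shift and turn from the pose measured when the call began, along the tool's axes at that moment; what a row does not reach only later rows make up. The controller multiplies each number of a shift by 0.5 m and each number of a turn by 90 degrees. A row lasts 1/10 s, in which the tool goes at most 50 mm and 8.59 degrees, less where a joint would pass 70% of its speed; a pose out of reach is approached as far as the arm can. A call with a number of a shift or a turn outside -1 to 1 is refused whole. A call with a gripper value outside its range is refused whole. The fingers move at their own pace and stop on an object; "grip_force" is the grip in N (left out, the last holds). Time passes only in rows, so rows that repeat a pose let the fingers close. It gives the time, the measured TCP pose, the force and the opening at its end, in the units of the state.
- read_state(): the state, without advancing time (a new reading comes with each control period).
- read_camera(name): name is "scene" or "side" or "wrist"; returns a dict with "frame" (420x560x3 uint8, red, green, blue), "vertical_fov" (degrees; the focal length in pixels is half the picture's height over the tangent of half this angle, whatever the lens; pixels are square), "cx", "cy" (the principal point, pixels), "dist_coeffs" ([k1, k2, p1, p2, k3] as OpenCV has them; the pictures are not rectified), "world_from_camera" (4x4, takes a point from camera to world coordinates); the wrist camera has in their place "hand_eye" (4x4, takes a point from camera to tool coordinates, whose origin is the TCP and whose axes are the flange's). Camera axes: x right, y down, z forward; pixel columns grow to the right and rows downward; lengths in m; the calibration is good to about 2 mm. A picture is of the moment at which its call begins: read the wrist's pose just before it. There is no depth.
- close_job(): hands the job in, once; it reports no verdict.
The state is a dict: "t": time; "q": joint angles; "dq": joint speeds; "joint_torque": joint torques, N m; "tool_pos": TCP position; "orientation": TCP orientation; "force": force on the tool from outside, world axes, zero at the start; "wrist_torque": the same for the moment, N m; "opening": finger opening in m.
Only numpy, scipy, OpenCV 4.12 (cv2) and the standard library are available. Lean on these libraries where they do the work, as an engineer would, in place of code of your own. Each camera call takes 0.05 s, during which the arm holds its last target.

## Working session

There is one attempt and no reset: what is moved stays moved. The work goes in short steps, Python scripts to look and compute and a tool call to move; the robot and the scene stay as the last step left them, time stands still between calls to the robot, and variables do not carry over. Pictures are saved under pics/ and viewed, and the job is handed in when it is done.

Besides the shell and the picture viewer there is one more tool, called after ">>>" by a JSON object that holds its "fn" and its "kwargs", one argument or row to a line. jog_arm: Moves the arm, as the interface text tells. Its arguments: {"type":"object","properties":{"motion":{"type":"array","items":{"type":"number"}},"grip_force":{"type":"number"}},"required":["motion"]}

```bash
ls; mkdir -p pics; python3 - <<'E'
from plant import *
import cv2
s=read_state();print(s)
for n in ["scene","side","wrist"]:
    c=read_camera(n);cv2.imwrite(f"pics/{n}0.png",c["frame"][:,:,::-1])
    print(n,{k:v for k,v in c.items() if k!="frame"})
E
```

```text
pics
{'t': 0.0, 'q': array([-1.25436281e+00,  1.31130524e-01,  1.48924992e+00,  1.79536349e-06,
        1.52298811e+00, -8.54265368e-02]), 'dq': array([-0.00035553,  0.0016293 , -0.00088676, -0.00010276, -0.00194335,
       -0.0002843 ]), 'joint_torque': array([ 2.26128621e-03, -5.59846687e+01, -4.91754019e+01,  7.68924016e-02,
        3.54654598e-02, -1.53811893e-04]), 'tool_pos': array([ 0.23451288, -0.5516724 ,  0.21762187]), 'orientation': array([-3.07665940e+00, -6.26649113e-01,  3.18512403e-04]), 'force': array([-0.62540531,  1.03966893, -0.41724708]), 'wrist_torque': array([0.01561983, 0.00470771, 0.05822918]), 'opening': 0.09290179423477153}
scene {'vertical_fov': 49.931392513477704, 'cx': 278.3936314621238, 'cy': 224.0675792579348, 'dist_coeffs': array([-0.13098179,  0.        ,  0.        ,  0.        ,  0.        ]), 'world_from_camera': array([[ 0.49421012,  0.48037776, -0.7245644 ,  1.52927419],
       [ 0.86925141, -0.26099592,  0.41986083, -0.60588493],
       [ 0.01258346, -0.8373281 , -0.54655587,  0.85254588],
       [ 0.        ,  0.        ,  0.        ,  1.      
[... 286 characters left out ...]
  0.56266499, -0.77319833,  1.21014811],
       [-0.00470899, -0.80940526, -0.5872316 ,  1.0822158 ],
       [ 0.        ,  0.        ,  0.        ,  1.        ]])}
wrist {'vertical_fov': 61.72216344782778, 'cx': 277.8289430019557, 'cy': 212.98638900967987, 'dist_coeffs': array([-0.00375598,  0.        ,  0.        ,  0.        ,  0.        ]), 'hand_eye': array([[ 1.13221314e-03, -9.70954184e-01, -2.39262805e-01,
         6.58401560e-02],
       [ 9.99999277e-01,  1.19600614e-03, -1.21434833e-04,
        -6.05924518e-04],
       [ 4.04067443e-04, -2.39262495e-01,  9.70954837e-01,
        -1.65446868e-01],
       [ 0.00000000e+00,  0.00000000e+00,  0.00000000e+00,
         1.00000000e+00]])}
```

View pics/scene0.png

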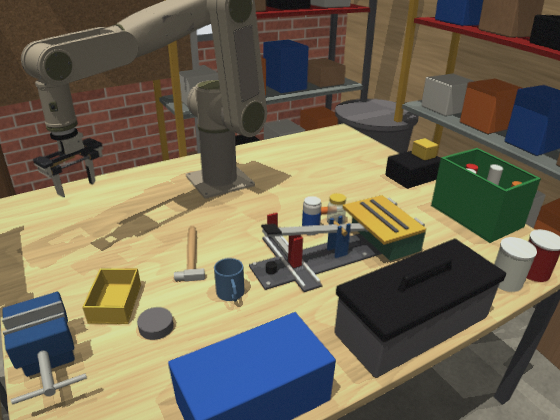

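View pics/side0.png

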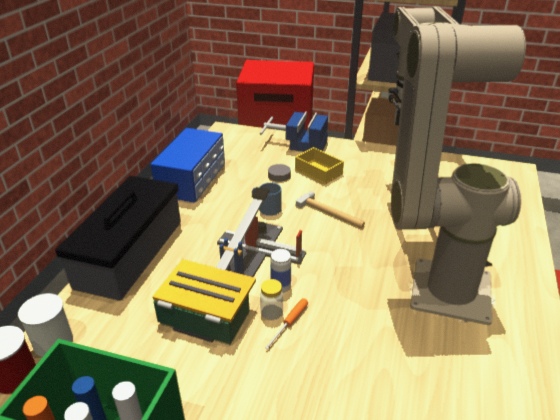

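View pics/wrist0.png

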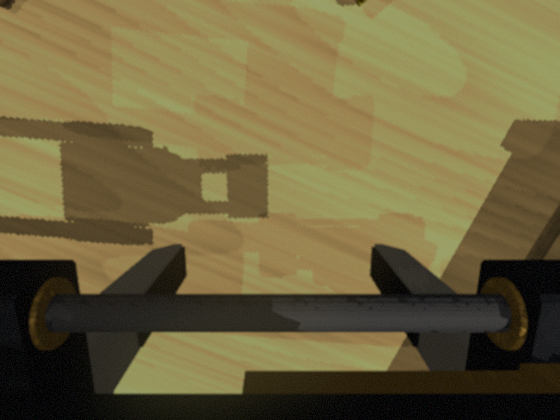

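The lever, stop plate and box are visible in both fixed views: around (265–420, 200–285) in scene and (160–305, 185–335) in side. I'll enlarge those areas.

```bash
python3 - <<'E'
import cv2
a=cv2.imread("pics/scene0.png")[185:305,235:435];cv2.imwrite("pics/scene0c.png",cv2.resize(a,None,fx=4,fy=4,interpolation=cv2.INTER_CUBIC))
a=cv2.imread("pics/side0.png")[175:325,150:350];cv2.imwrite("pics/side0c.png",cv2.resize(a,None,fx=4,fy=4,interpolation=cv2.INTER_CUBIC))
E
```

```text
(no output)
```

View pics/scene0c.png

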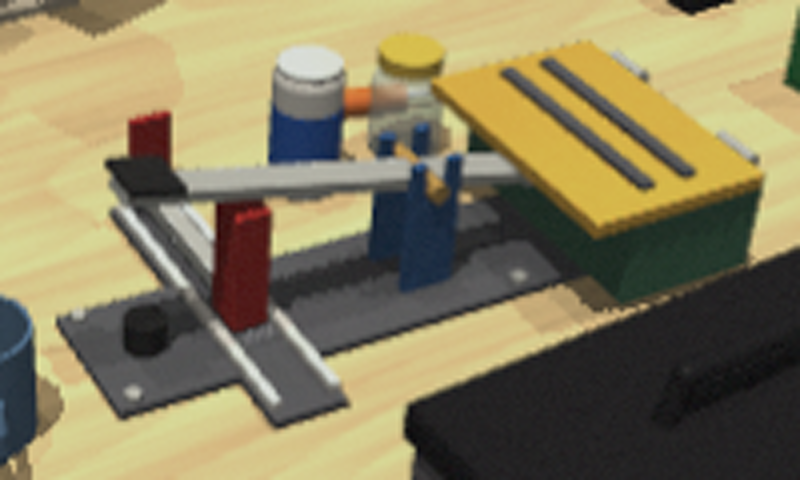

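View pics/side0c.png

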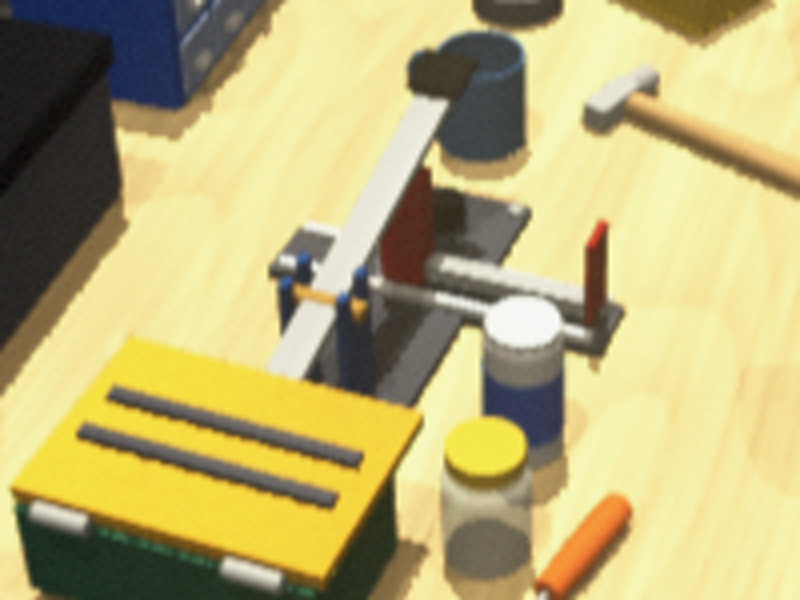

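```bash
cat > h.py <<'E'
import numpy as np,cv2
from plant import *
def K(c):
    f=210/np.tan(np.radians(c["vertical_fov"]/2)); return np.array([[f,0,c["cx"]],[0,f,c["cy"]],[0,0,1]])
def ray(c,T,uv):
    n=cv2.undistortPoints(np.array([[uv]],float),K(c),c["dist_coeffs"])[0,0]
    d=T[:3,:3]@np.array([n[0],n[1],1]);return T[:3,3],d/np.linalg.norm(d)
def proj(c,T,P):
    M=np.linalg.inv(T);r,_=cv2.Rodrigues(M[:3,:3])
    return cv2.projectPoints(np.array(P,float).reshape(-1,1,3),r,M[:3,3],K(c),c["dist_coeffs"])[0][:,0]
def tri(rs):
    A=np.zeros((3,3));b=np.zeros(3)
    for o,d in rs:
        Q=np.eye(3)-np.outer(d,d);A+=Q;b+=Q@o
    p=np.linalg.solve(A,b);return p,[np.linalg.norm((np.eye(3)-np.outer(d,d))@(p-o)) for o,d in rs]
def full(T,c):pass
E
cat > m1.py <<'E'
from h import *
import pickle
C={n:read_camera(n) for n in("scene","side")}
pickle.dump(C,open("C.pkl","wb"))
pts=dict(pinP=((438,192),(292,291)),pinM=((398,150),(360,312)),pad=((146,176),(445,72)),fM=((433,87),(422,412)),fP=((598,228),(130,338)),rP=((762,178),(15,490)),rM=((590,42),(325,580)),plate=((150,116),(598,226)),
 jar=((410,48),(486,448)),can=((310,64),(523,322)))
for k,(a,b) in pts.items():
    a=((a[0]+.5)/4-.5+235,(a[1]+.5)/4-.5+185);b=((b[0]+.5)/4-.5+150,(b[1]+.5)/4-.5+175)
    p,e=tri([ray(C["scene"],C["scene"]["world_from_camera"],a),ray(C["side"],C["side"]["world_from_camera"],b)])
    print(k,p.round(4),np.round(e,4))
E
python3 m1.py
```

```text
pinP [0.6657 0.121  0.1004] [0.0006 0.0006]
pinM [0.6075 0.1281 0.1012] [0.0015 0.0015]
pad [ 0.6206 -0.1032  0.1601] [0.0009 0.0009]
fM [0.5333 0.2136 0.0962] [0.0017 0.0017]
fP [0.7583 0.1998 0.0975] [0.0005 0.0005]
rP [0.7662 0.3598 0.0952] [0.0001 0.0001]
rM [0.5401 0.3778 0.0978] [0.0007 0.0007]
plate [ 0.4698 -0.0168  0.1015] [0.0014 0.0014]
jar [0.4777 0.2337 0.098 ] [0.0014 0.0014]
can [0.4859 0.1242 0.1173] [0.0001 0.0001]
```

Stand pose: pivot at (0.637, 0.124), yaw about -4°. The measured heights (pin 100, pad 160, flap 97, can 117, jar 98 mm) match the text. Next I'll measure the mug and hammer and work out the moves.

```bash
cat >> h.py <<'E'
from scipy.spatial.transform import Rotation as R
YAW=np.radians(-4.0);PIV=np.array([.6366,.1245])
def w(x,y,z): return np.array([*(PIV+np.array([[np.cos(YAW),-np.sin(YAW)],[np.sin(YAW),np.cos(YAW)]])@[x,y]),z])
def own(p):return np.array([[np.cos(YAW),np.sin(YAW)],[-np.sin(YAW),np.cos(YAW)]])@(np.array(p[:2])-PIV)
Rt=R.from_matrix(np.array([[np.cos(YAW),np.sin(YAW),0],[np.sin(YAW),-np.cos(YAW),0],[0,0,-1]]))
def cmd(p,rt=Rt,s=None):
    s=s or read_state();r=R.from_rotvec(s["orientation"])
    return np.round(r.inv().apply(p-s["tool_pos"])/.5,4),np.round((r.inv()*rt).as_rotvec()/(np.pi/2),4)
def show():
    s=read_state();print("t",s["t"],"own",own(s["tool_pos"]).round(4),"z",s["tool_pos"][2].round(4),"F",s["force"].round(2),"op",s["opening"],"q",s["q"].round(2))
E
python3 - <<'E'
from h import *
import pickle
C=pickle.load(open("C.pkl","rb"))
for k,(a,b) in dict(mug=((230,270),((482+.5)/4-.5+150,(50+.5)/4-.5+175)),hend=((192,230),(361,222)),hhead=((189,275),(305,200))).items():
    p,e=tri([ray(C[n],C[n]["world_from_camera"],x) for n,x in(("scene",a),("side",b))]);print(k,p.round(3),own(p).round(3),np.round(e,3))
show()
for P in (w(-.20,-.15,.2),w(-.2,-.15,.05)):print(P,cmd(P))
E
```

```text
mug [ 0.64  -0.245  0.086] [ 0.029 -0.368] [0.006 0.006]
hend [ 0.309 -0.234  0.015] [-0.302 -0.38 ] [0.002 0.002]
hhead [ 0.526 -0.322  0.009] [-0.079 -0.453] [0.002 0.002]
t 0.25 own [-0.3539 -0.7029] z 0.2181 F [-0.17 -0.83 -0.47] op 0.09299019089380216 q [-1.25  0.13  1.49 -0.    1.52 -0.09]
[ 0.42662372 -0.01118331  0.2       ] (array([ 0.7765, -0.8452,  0.037 ]), array([-5.000e-04,  1.000e-04,  3.002e-01]))
[ 0.42662372 -0.01118331  0.05      ] (array([ 0.7765, -0.8449,  0.337 ]), array([-5.000e-04,  1.000e-04,  3.002e-01]))
```

>>> {"fn": "jog_arm", "kwargs": {
  "motion": [0,0.776,-0.845,0.037,0,0,0.3,0,0.776,-0.845,0.037,0,0,0.3,0,0.776,-0.845,0.037,0,0,0.3,0,0.776,-0.845,0.037,0,0,0.3,0,0.776,-0.845,0.037,0,0,0.3,0,0.776,-0.845,0.037,0,0,0.3,0,0.776,-0.845,0.037,0,0,0.3,0,0.776,-0.845,0.037,0,0,0.3],
  "grip_force": 20
}}

```text
t: 1.05
tool_pos: [0.3685, -0.1737, 0.2058]
orientation: [-3.139, 0.11, -0.001]
force: [0.9, -0.1, -0.3]
opening: 0.0338
```

```bash
python3 - <<'E'
from h import *
show();print(cmd(w(-.20,-.15,.2)))
E
```

```text
t 1.05 own [-0.2467 -0.3162] z 0.2058 F [ 0.91 -0.14 -0.26] op 0.03375325897630213 q [-0.57 -0.41  2.    0.    1.55  1.07]
(array([ 0.0933, -0.3323,  0.0118]), array([-0.0003, -0.0003, -0.0001]))
```

>>> {"fn": "jog_arm", "kwargs": {
  "motion": [0,0.093,-0.332,0.012,0,0,0,0,0.093,-0.332,0.012,0,0,0,0,0.093,-0.332,0.012,0,0,0,0,0.093,-0.332,0.012,0,0,0,0,0.093,-0.332,0.012,0,0,0,0,0.093,-0.332,0.012,0,0,0,0,0.093,-0.332,0.012,0,0,0]
}}

```text
t: 1.75
tool_pos: [0.4262, -0.0122, 0.1999]
orientation: [-3.14, 0.111, -0.001]
force: [0.1, -0.7, -0.8]
opening: 0.0005
```

```bash
python3 - <<'E'
from h import *
show();print(cmd(w(-.20,-.15,.05)))
c=read_camera("wrist");cv2.imwrite("pics/w1.png",c["frame"][:,:,::-1])
s=read_state();T=np.eye(4);T[:3,:3]=R.from_rotvec(s["orientation"]).as_matrix();T[:3,3]=s["tool_pos"];T=T@c["hand_eye"]
# predict
for n,P in dict(plo=w(-.16,-.132,.1),phi=w(-.16,-.168,.1),pad=w(0,-.226,.164),piv=w(0,0,.1)).items(): print(n,proj(c,T,[P])[0].round(1))
E
```

```text
t 1.75 own [-0.2003 -0.1511] z 0.1999 F [ 0.05 -0.73 -0.84] op 0.0005448639972227336 q [-0.15 -0.35  1.97  0.    1.52  1.49]
(array([ 0.0006, -0.0021,  0.2997]), array([-0.    , -0.0002, -0.0006]))
plo [252.9 161.1]
phi [300.8 161.1]
pad [ 438.7 -170.3]
piv [ 43.9 -88.4]
```

View pics/w1.png

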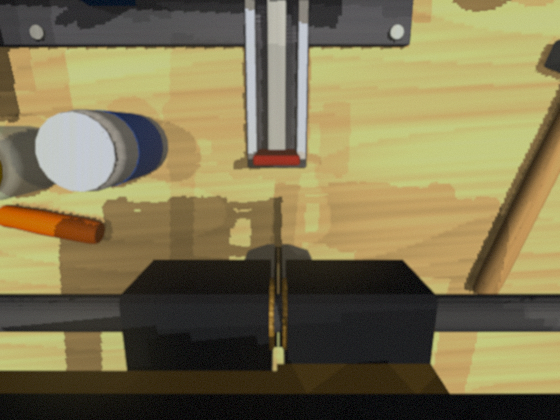

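The wrist view confirms it: the red plate's top edge runs from (252,163) to (300,163), and I predicted (253–301, 161). The way down is clear.

>>> {"fn": "jog_arm", "kwargs": {
  "motion": [0,0,0,0.1,0,0,0,0,0,0,0.2,0,0,0,0,0,0,0.28,0,0,0,0,0,0,0.3,0,0,0,0,0,0,0.3,0,0,0]
}}

```text
t: 2.3
tool_pos: [0.4248, -0.013, 0.0488]
orientation: [-3.139, 0.115, 0.005]
force: [0.3, -1.4, 0.8]
opening: 0.0008
```

>>> {"fn": "jog_arm", "kwargs": {
  "motion": [0,0.03,0,0,0,0,0,0,0.05,0,0,0,0,0,0,0.07,0,0,0,0,0,0,0.09,0,0,0,0,0,0,0.11,0,0,0,0,0,0,0.13,0,0,0,0,0,0,0.14,0,0,0,0,0,0,0.14,0,0,0,0,0,0]
}}

```text
validation failed for argument at $.mo...
```

```bash
python3 - <<'E'
from h import *
show()
c=read_camera("wrist");cv2.imwrite("pics/w2.png",c["frame"][:,:,::-1])
E
```

```text
t 2.3 own [-0.2017 -0.152 ] z 0.0488 F [ 0.26 -1.35  0.81] op 0.0008230077138939201 q [-0.15 -0.2   2.13  0.    1.21  1.49]
```

View pics/w2.png

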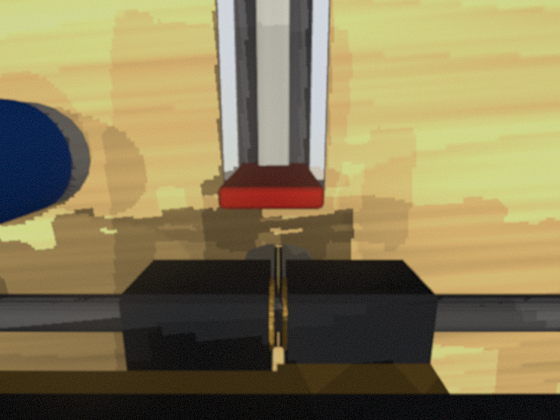

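The fingers are down in front of the plate, which sits at (220–323, 197), so they are centred on it. My push call had one number too many and was refused. Sending it again.

>>> {"fn": "jog_arm", "kwargs": {
  "motion": [0,0.03,0,0,0,0,0,0,0.05,0,0,0,0,0,0,0.07,0,0,0,0,0,0,0.09,0,0,0,0,0,0,0.11,0,0,0,0,0,0,0.13,0,0,0,0,0,0,0.14,0,0,0,0,0,0,0.14,0,0,0,0,0]
}}

```text
t: 3.15
tool_pos: [0.4972, -0.0182, 0.0508]
orientation: [-3.139, 0.114, -0.001]
force: [-0.3, 0.0, 0.4]
opening: 0.0003
```

```bash
python3 - <<'E'
from h import *
show()
E
```

```text
t 3.15 own [-0.1291 -0.1521] z 0.0508 F [-0.27  0.04  0.39] op 0.0002934980127619097 q [-0.14  0.    1.94  0.    1.2   1.5 ]
```

>>> {"fn": "jog_arm", "kwargs": {
  "motion": [0,0.015,0,0,0,0,0,0,0.03,0,0,0,0,0,0,0.04,0,0,0,0,0,0,0.044,0,0,0,0,0,0,0.044,0,0,0,0,0]
}}

```text
t: 3.65
tool_pos: [0.5196, -0.0199, 0.0508]
orientation: [-3.139, 0.114, -0.002]
force: [-0.8, -0.1, -1.4]
opening: 0.0007
```

```bash
python3 - <<'E'
from h import *
show()
for n in("scene","side"):
    c=read_camera(n);a=c["frame"][:,:,::-1]
    a=a[170:310,235:435] if n=="scene" else a[175:325,150:350]
    cv2.imwrite(f"pics/{n}3.png",cv2.resize(a,None,fx=4,fy=4,interpolation=cv2.INTER_CUBIC))
E
```

```text
t 3.65 own [-0.1066 -0.1522] z 0.0508 F [-0.85 -0.14 -1.45] op 0.0006942212594499509 q [-0.14  0.06  1.88  0.    1.2   1.51]
```

View pics/scene3.png

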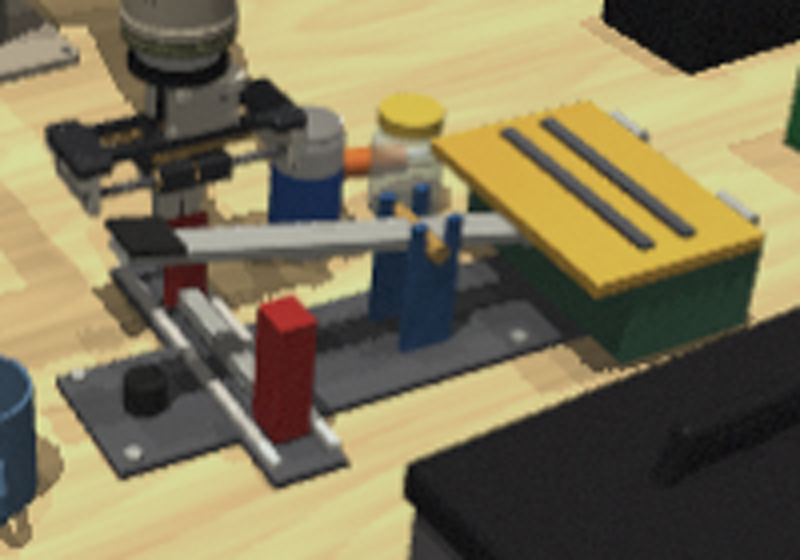

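View pics/side3.png

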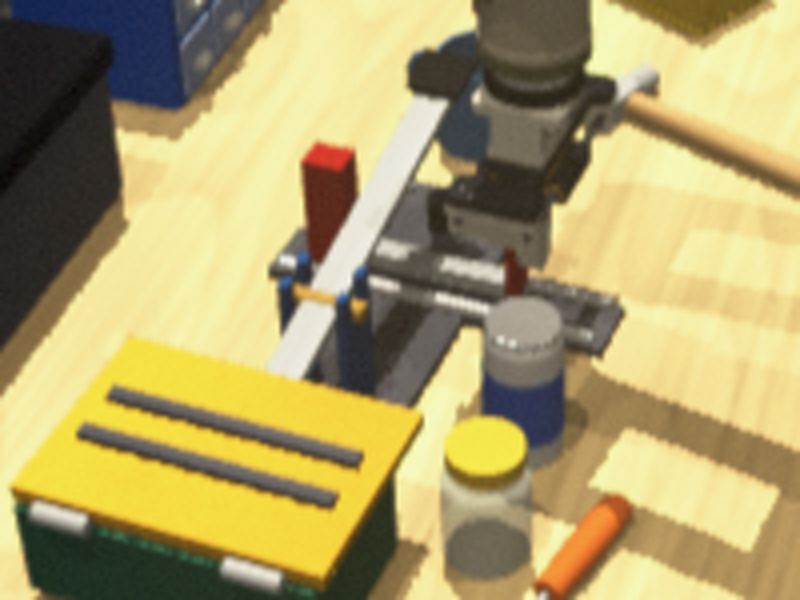

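The block now stands beyond the lever (scene crop (288,312), side crop (330,157)). I'll push on gently until it meets the end stop.

>>> {"fn": "jog_arm", "kwargs": {
  "motion": [0,0.004,0,0,0,0,0,0,0.008,0,0,0,0,0,0,0.012,0,0,0,0,0,0,0.012,0,0,0,0,0]
}}

```text
t: 4.15
tool_pos: [0.523, -0.0201, 0.0509]
orientation: [-3.139, 0.114, 0.006]
force: [-17.2, 0.4, 12.8]
opening: 0.0006
```

>>> {"fn": "jog_arm", "kwargs": {
  "motion": [0,0.005,0,0,0,0,0,0,0.01,0,0,0,0,0,0,0.01,0,0,0,0,0]
}}

```text
t: 4.45
tool_pos: [0.5226, -0.0201, 0.0506]
orientation: [-3.139, 0.113, 0.026]
force: [-35.2, 1.4, 27.0]
opening: 0.0008
```

```bash
python3 - <<'E'
from h import *
show()
C={}
for n in("scene","side"):
    c=C[n]=read_camera(n);a=c["frame"][:,:,::-1]
    a=a[170:310,235:435] if n=="scene" else a[175:325,150:350]
    cv2.imwrite(f"pics/{n}4.png",cv2.resize(a,None,fx=4,fy=4,interpolation=cv2.INTER_CUBIC))
import pickle;pickle.dump(C,open("C4.pkl","wb"))
E
```

```text
t 4.45 own [-0.1037 -0.1522] z 0.0506 F [-35.22   1.36  26.97] op 0.0007997510404435886 q [-0.14  0.09  1.85 -0.    1.22  1.51]
```

View pics/scene4.png

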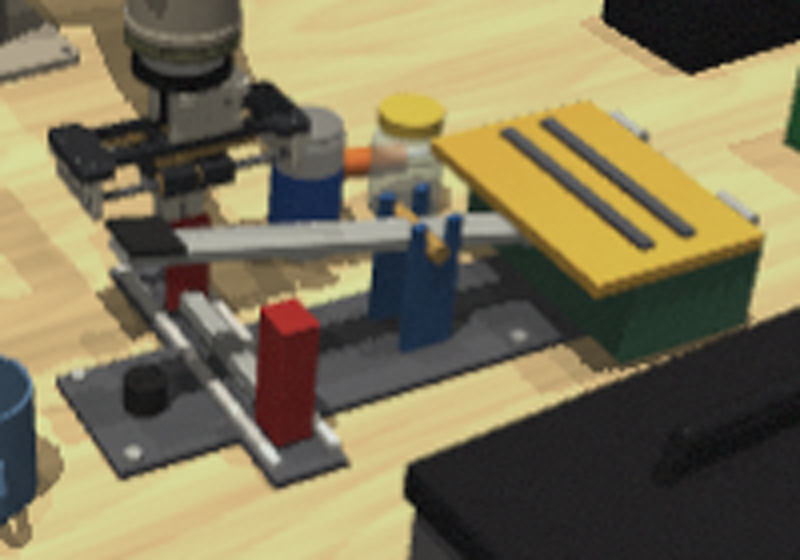

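View pics/side4.png

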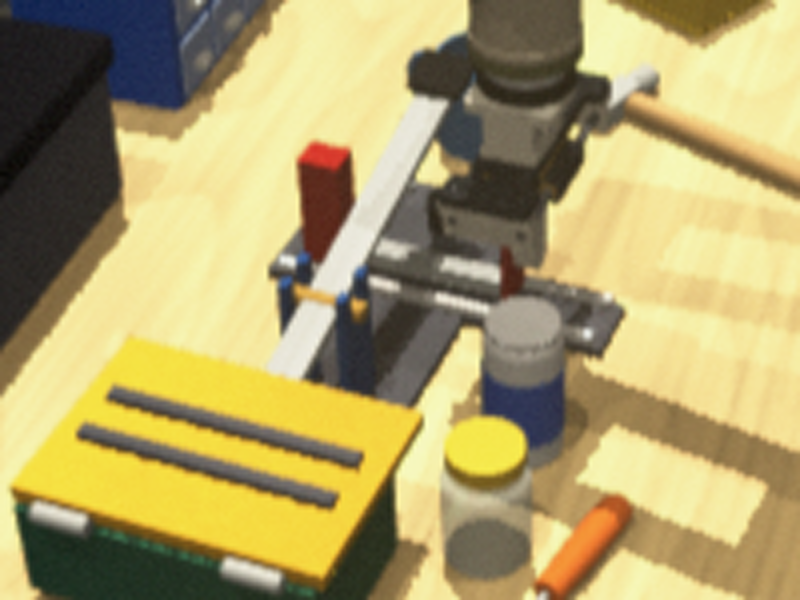

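The force jumped to 35 N with the TCP at own x = -0.104 (I expected -0.103), so the end stop is reached. Backing off, then going up.

>>> {"fn": "jog_arm", "kwargs": {
  "motion": [0,-0.03,0,0,0,0,0,0,-0.06,0,0,0,0,0,0,-0.06,0,0,0,0,0,0,-0.06,0,-0.1,0,0,0,0,-0.06,0,-0.2,0,0,0,0,-0.06,0,-0.3,0,0,0,0,-0.06,0,-0.34,0,0,0,0,-0.06,0,-0.34,0,0,0]
}}

```text
t: 5.35
tool_pos: [0.4989, -0.0186, 0.2264]
orientation: [3.139, -0.113, -0.01]
force: [-0.3, -0.3, -1.2]
opening: 0.0005
```

```bash
python3 - <<'E'
from h import *
show();print(cmd(w(0,-.226,.22)))
c=read_camera("wrist");cv2.imwrite("pics/w5.png",c["frame"][:,:,::-1])
E
```

```text
t 5.35 own [-0.1274 -0.1523] z 0.2264 F [-0.29 -0.27 -1.17] op 0.0004804344163864265 q [-0.14 -0.14  1.75 -0.    1.54  1.5 ]
(array([0.2552, 0.1468, 0.0113]), array([ 0.0005,  0.004 , -0.0015]))
```

View pics/w5.png

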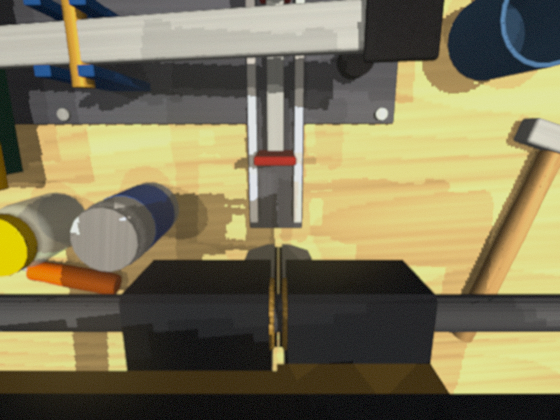

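The stop stays pushed in (plate at (275,159)) and the pad is at the top right, around (402,25). Moving above the pad.

>>> {"fn": "jog_arm", "kwargs": {
  "motion": [0,0.255,0.147,0.011,0,0.004,0,0,0.255,0.147,0.011,0,0.004,0,0,0.255,0.147,0.011,0,0.004,0,0,0.255,0.147,0.011,0,0.004,0,0,0.255,0.147,0.011,0,0.004,0,0,0.255,0.147,0.011,0,0.004,0]
}}

```text
t: 6.0
tool_pos: [0.6184, -0.1003, 0.2154]
orientation: [-3.139, 0.113, 0.01]
force: [0.7, -0.2, -0.1]
opening: 0.0008
```

```bash
python3 - <<'E'
from h import *
show();print(cmd(w(0,-.226,.18)))
for n in("scene","side"):
    c=read_camera(n);a=c["frame"][:,:,::-1]
    a=a[150:290,215:415] if n=="scene" else a[135:285,150:350]
    cv2.imwrite(f"pics/{n}6.png",cv2.resize(a,None,fx=4,fy=4,interpolation=cv2.INTER_CUBIC))
E
```

```text
t 6.0 own [-0.0025 -0.2255] z 0.2154 F [ 0.67 -0.16 -0.12] op 0.0007835812724267575 q [-0.24  0.21  1.41 -0.    1.53  1.4 ]
(array([0.0054, 0.001 , 0.0707]), array([-0.    ,  0.004 , -0.0014]))
```

View pics/scene6.png

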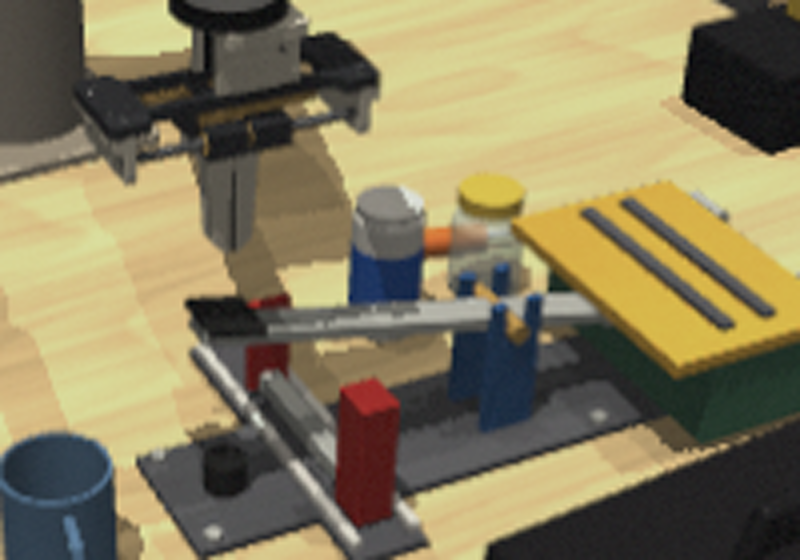

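View pics/side6.png

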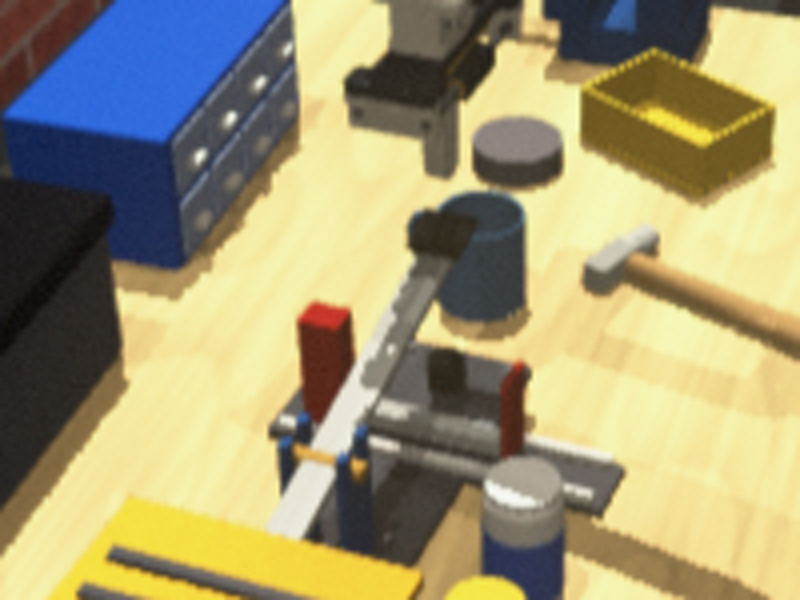

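Fingertips are centred above the pad, 50 mm up. Pressing along the pad's arc.

>>> {"fn": "jog_arm", "kwargs": {
  "motion": [0,0.005,0.001,0.04,0,0.004,0,0,0.005,0.002,0.07,0,0.004,0,0,0.005,0.004,0.09,0,0.004,0,0,0.005,0.006,0.11,0,0.004,0,0,0.005,0.01,0.13,0,0.004,0,0,0.005,0.012,0.15,0,0.004,0,0,0.005,0.014,0.17,0,0.004,0,0,0.005,0.014,0.17,0,0.004,0]
}}

```text
t: 6.9
tool_pos: [0.6207, -0.1088, 0.1324]
orientation: [3.137, -0.113, 0.006]
force: [-1.6, -3.9, 7.7]
opening: 0.0006
```

```bash
cat > look.py <<'E'
from h import *
import sys
show();print(cmd(w(0,-.231,.055)))
for n in("scene","side"):
    c=read_camera(n);a=c["frame"][:,:,::-1]
    a=a[170:310,215:415] if n=="scene" else a[165:315,150:350]
    cv2.imwrite(f"pics/{n}{sys.argv[1]}.png",cv2.resize(a,None,fx=4,fy=4,interpolation=cv2.INTER_CUBIC))
E
python3 look.py 7
```

```text
t 6.9 own [ 0.0004 -0.2338] z 0.1324 F [-1.56 -3.88  7.66] op 0.0006350165899677512 q [-0.25  0.26  1.5  -0.    1.38  1.39]
(array([-0.0015, -0.006 ,  0.1547]), array([ 0.0016, -0.0026, -0.0015]))
```

View pics/scene7.png

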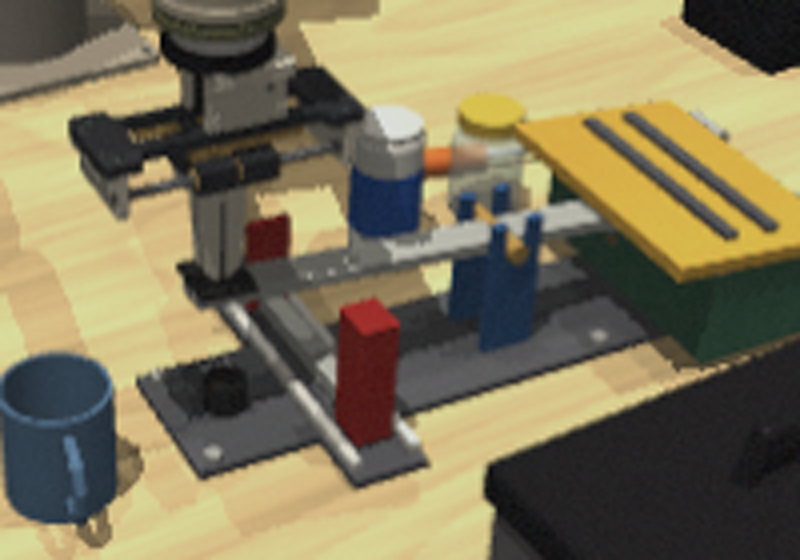

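View pics/side7.png

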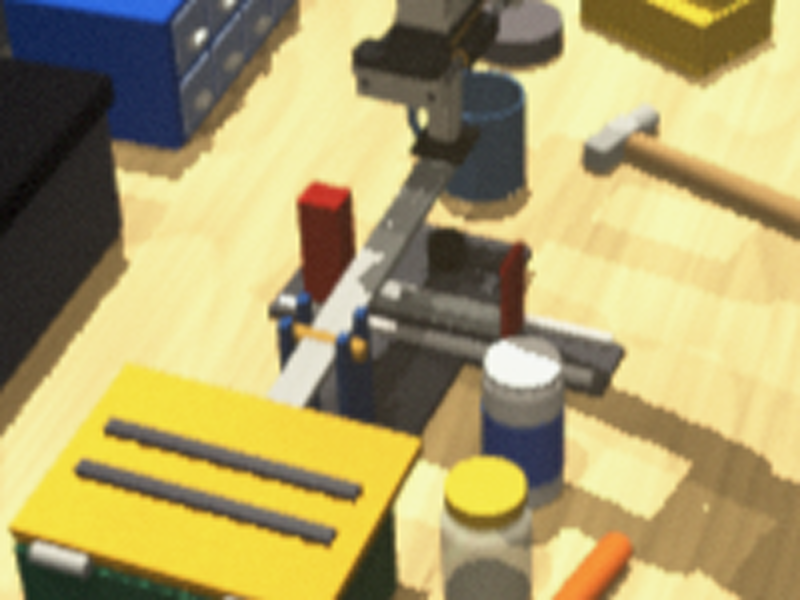

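The lever is turning, the pin is seated and the load is 7.7 N. Going on down.

>>> {"fn": "jog_arm", "kwargs": {
  "motion": [0,0,0.002,0.03,0,0,0,0,0,0.003,0.06,0,0,0,0,0,0.002,0.085,0,0,0,0,0,0,0.11,0,0,0,0,0,-0.002,0.13,0,0,0,0,0,-0.003,0.14,0,0,0,0,0,-0.003,0.14,0,0,0]
}}

```text
t: 7.7
tool_pos: [0.6221, -0.1088, 0.0642]
orientation: [3.135, -0.114, 0.01]
force: [-0.4, -4.0, 3.7]
opening: 0.0001
```

```bash
python3 look.py 8
```

```text
t 7.7 own [ 0.0018 -0.2337] z 0.0642 F [-0.38 -3.98  3.75] op 0.00013602694044021976 q [-0.25  0.33  1.55 -0.    1.26  1.39]
(array([-0.0038, -0.0055,  0.0183]), array([ 0.0028, -0.0043, -0.0017]))
```

View pics/scene8.png

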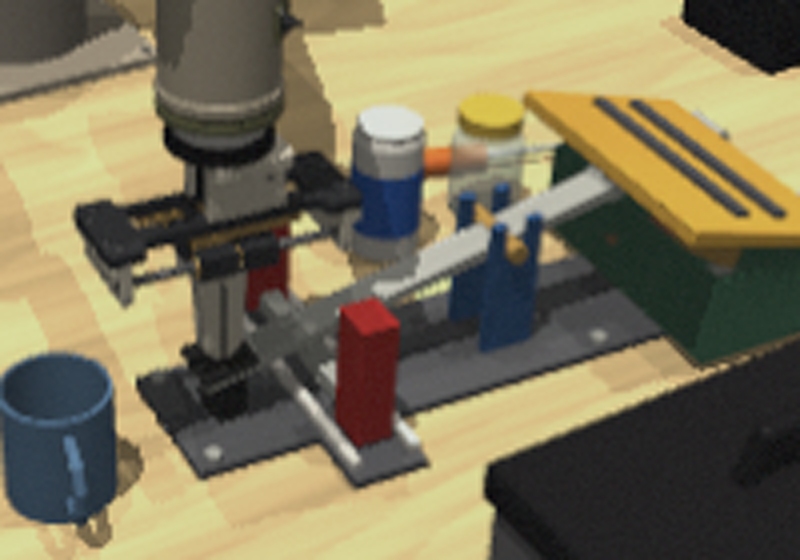

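View pics/side8.png

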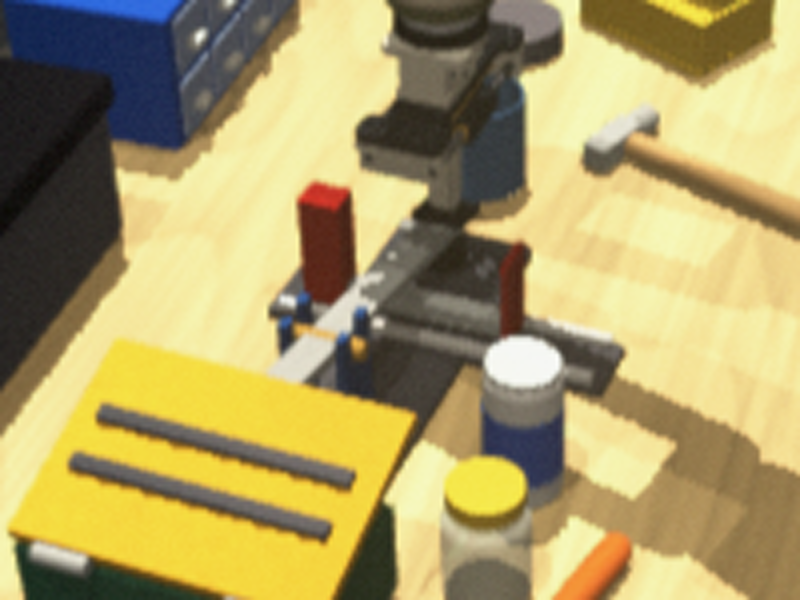

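The flap is well up. The last millimetres down to the bumper remain.

>>> {"fn": "jog_arm", "kwargs": {
  "motion": [0,-0.001,-0.002,0.008,0,0,0,0,-0.002,-0.003,0.014,0,0,0,0,-0.002,-0.003,0.02,0,0,0,0,-0.002,-0.003,0.026,0,0,0,0,-0.002,-0.003,0.026,0,0,0]
}}

```text
t: 8.3
tool_pos: [0.6233, -0.1078, 0.0589]
orientation: [3.134, -0.113, 0.017]
force: [-22.7, 0.4, 49.5]
opening: 0.0006
```

```bash
python3 look.py 9
```

```text
t 8.3 own [ 0.003  -0.2327] z 0.0589 F [-22.72   0.43  49.54] op 0.0006491557095445986 q [-0.25  0.33  1.56 -0.    1.24  1.39]
(array([-0.006 , -0.0034,  0.0078]), array([ 0.0035, -0.0071, -0.0015]))
```

On the bumper with 50 N, more than needed. I'll hold with a smaller preload.

>>> {"fn": "jog_arm", "kwargs": {
  "motion": [0,0,0,0.005,0,0,0,0,0,0,0.005,0,0,0,0,0,0,0.005,0,0,0,0,0,0,0.005,0,0,0,0,0,0,0.005,0,0,0,0,0,0,0.005,0,0,0]
}}

```text
t: 9.0
tool_pos: [0.6246, -0.1082, 0.0596]
orientation: [3.133, -0.113, 0.022]
force: [-6.1, -1.6, 19.5]
opening: 0.0006
```

```bash
python3 look.py 10
```

```text
t 9.0 own [ 0.0043 -0.2329] z 0.0596 F [-6.07 -1.57 19.53] op 0.000609655978230089 q [-0.25  0.33  1.56 -0.    1.24  1.39]
(array([-0.0087, -0.0039,  0.0091]), array([ 0.0039, -0.0091, -0.0014]))
```

View pics/scene10.png

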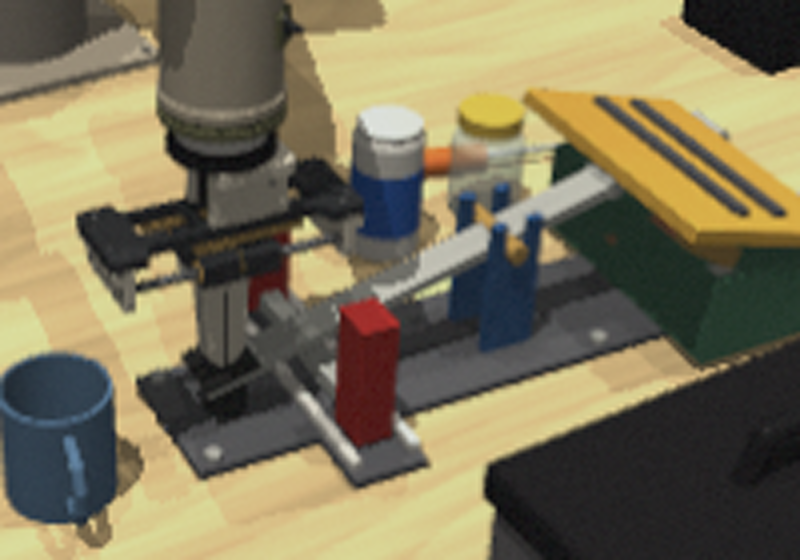

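View pics/side10.png

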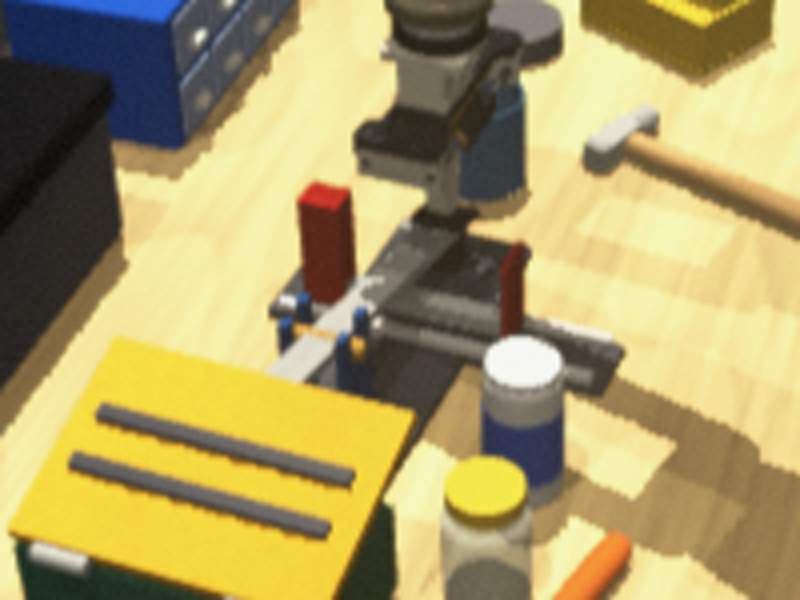

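The lever is on its bumper, the flap is up and the stop is out. One numeric check before handing in.

```bash
python3 - <<'E'
from h import *
import pickle
C=pickle.load(open("C.pkl","rb"))
f=lambda p,o:((p[0]+.5)/4-.5+o[0],(p[1]+.5)/4-.5+o[1])
for k,(a,b) in dict(fM=((527,92),(416,410)),fP=((697,240),(118,340)),pinP=((517,252),(292,331)),block=((368,315),(326,195))).items():
    p,e=tri([ray(C["scene"],C["scene"]["world_from_camera"],f(a,(215,170))),ray(C["side"],C["side"]["world_from_camera"],f(b,(150,165)))]);print(k,p.round(4),own(p).round(4),np.round(e,4))
    if k[0]=='f':print(np.arcsin((p[2]-.0975)/.162))
show()
E
```

```text
fM [0.5319 0.2239 0.1442] [-0.1113  0.0919] [0.0012 0.0012]
0.2925867554240937
fP [0.7598 0.2077 0.1385] [0.1171 0.0916] [0.0005 0.0005]
0.2561762403258248
pinP [0.6655 0.1206 0.1002] [ 0.0292 -0.0019] [0.0003 0.0003]
block [ 0.6956 -0.0305  0.114 ] [ 0.0697 -0.1505] [0.0007 0.0007]
t 9.1 own [ 0.0043 -0.2329] z 0.0596 F [-6.93 -0.5  19.75] op 0.0006508608533354312 q [-0.25  0.33  1.56 -0.    1.24  1.39]
```

```bash
python3 - <<'E'
from h import *
close_job();show()
E
```

```text
the job is handed in; nothing more can be done
the job is handed in; nothing more can be done
```

I pushed the red stop out to its end stop, pressed the lever's pad down onto the bumper, and handed the job in at about 9 s with the pad still held down. No verdict is reported, so these are my last checks:

- **Stop:** the block was measured 70 mm to the side of the lever's centre line. The end stop showed as a force jump to 35 N.
- **Lever:** the fingertips were at 59.6 mm, on the inner edge of the sloping pad, which puts the pad centre at about 55 mm. They pressed with about 20 N. Before I eased off, the force had briefly reached 50 N vertically and 23 N sideways.
- **Pin:** its height measured 100 mm, so it was still in its notches.
- **Flap:** my pixel picks gave 0.26 and 0.29 rad at the two front corners. That is above the required 0.24 but below the nominal 0.33 rad. I put the gap down to coarse picking of the edge, since the lever was on its bumper.
- **Bystanders:** the jar, can, mug and hammer looked unmoved in the last pictures. I did not measure them again. The bin, reel and screwdriver were only partly in view, and I never came near them.

One push call was refused because I had miscounted its numbers. Nothing moved, and I sent it again correctly.

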